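# Pack the samples from the carousel into the transport case and secure its lid

## Robot

A 6-joint arm with a two-finger parallel gripper is mounted at the origin on the work surface. World frame = base frame: x ahead of the robot, y to its left, z up, the work surface at z = 0. Lengths are in m, angles in degrees, forces in N, time in s.
With the tool pointing down it reaches from about 0.4 to 0.825 m from the base axis. Payload 7 kg.
Tool frame: the origin (TCP) lies between the finger pads, 19 mm behind the fingertips; this is the grasp point; z points along the fingers, y is the line along which they close (so a half turn about z gives the same grasp; the last joint's range is limited). The gripper opens to 88 mm and grips with 3 to 60 N. Pads are 19 mm wide; open, the fingers measure 130 mm over their backs; the gripper's body (78 mm by 193 mm) begins 47 mm behind the grasp point.
Start: joints at [-54.139, 20.546, 0.682, 0, -70.136, -16.507], TCP at [0.224, -0.637, 0.245] pointing down, gripper open.
Joint ranges: [-176.03, 176.03], [-82.01, 121.73], [-58.28, 71.71], [-173.87, 95.51], [-174.79, -0.11], [-173.66, 173.66]. Speed limits (degrees/s): [136.94, 136.94, 172.46, 180, 180, 180].

## Interface

Orientations are given as [roll, pitch, yaw] about the fixed x, y, z axes, in that order (R = Rz(yaw) Ry(pitch) Rx(roll)).
In Python, from plant import r gives the robot as it stands.
- The arm moves only by the shell command python3 drive.py 'ROWS' [OPENING] [FORCE]. ROWS is a JSON list of rows, 1 to 12 of them, each of 6 numbers: dx, dy, dz in m, then a rotation vector rx, ry, rz in degrees; each row is the pose to reach, as a shift and turn from the pose commanded when the command began, along the tool's axes at that moment; what a row does not reach only later rows make up. A row lasts 1/12 s, in which the tool goes at most 0.0417 m and 7.16 degrees, less where a joint would pass 70% of its speed; a pose out of reach is approached as far as the arm can. OPENING is the finger opening in m, set as the command begins (- or left out keeps the last). The fingers move at their own pace and stop on an object; FORCE is the grip in N (left out, the last holds). Time passes only in rows, so rows that do not move let the fingers close. It prints the time, the measured TCP pose, the force, the opening and the grip force at its end.
- r.get_state(): the state, without advancing time (a new reading comes with each control period).
- r.capture(name): name is "side" or "top" or "wrist"; returns a dict with "frame" (400x640x3 uint8, red, green, blue), "z_map" (400x640 float32, m along the optical axis (not along the pixel's ray), 0 where there is no reading), "fx", "fy", "cx", "cy" (pixels), "cam_to_world" (4x4, takes a point from camera to world coordinates). Camera axes: x right, y down, z forward; pixel columns grow to the right and rows downward; lengths in m; the calibration is good to about 2 mm. The wrist camera is an equidistant fisheye: a pixel r from the principal point sees the ray r / f radians off the axis. A picture is of the moment at which its call begins.
- r.close_job(): hands the job in; it is judged then, once.
The state is a dict: "time_s": time; "joints": joint angles; "qd": joint speeds; "joint_torque": joint torques, N m; "tcp_pos": TCP position; "eef_rot": TCP orientation; "contact_force": force on the tool from outside, world axes, zero at the start; "moment": the same for the moment, N m; "gripper_width": finger opening in m; "gripper_force": force on a finger pad.
Only numpy, scipy, OpenCV 4.12 (cv2) and the standard library are available. Lean on these libraries where they do the work, as an engineer would, in place of code of your own. Each camera call takes 0.05 s, during which the arm holds its last target. There are 200 camera calls.

## Task

Pack the transport case: turn the carousel by its top handle to bring each amber sample bottle in turn to the open front, and stand every sample bottle, and the white and orange temperature logger from the bench, upright each in a compartment of its own. Then shut the lid fully, and only after that turn both red turnbuttons square across its front edge. Leave the clear blank bottle with the white cap standing in the carousel, and do not disturb the glass flask and the cork ring on the bench.

Things in the scene. Friction and masses are not known exactly. Their poses are not given: they have to be found in the camera images.
- guard: fixed plinth of the sample carousel with its clear guard; origin on the bench on the carousel's axis, open front to its -x; place and yaw vary. Guard walls at y = -150, +150 and x = +150 mm; roof top 136 mm above the bench, from x = -47 to +152 mm. Only a bottle in front of the roof can be lifted out: turn its bay to within about 0.15 rad of the front (-x).
- turntable (a joint): turntable angle, rad, growing anticlockwise from above, 0 at the start, no stops; stiff (0.08 N m), stays where left. Disc of 140 mm radius with 5 bays 72 degrees apart on a circle of 100 mm radius; bottles stand 32 mm above the bench between ridges 10 mm high. Which bottle is in which bay varies; some bays are empty.
- turntable_knob (a point): black handle of the turntable, on its axis above the roof: a bar 64 mm long (point's x axis), 14 mm thick (y), from 142 to 182 mm above the bench. The point, 166 mm above the bench, is where to put the TCP to grip it across its thickness. It turns with the bays; one bay lies along the point's -x axis.
- sample1: amber glass sample bottle with a blue cap: 95 mm tall, body 52 mm in diameter up to 62 mm, then the neck and cap 34 mm in diameter up to the top (grip it there). Origin: centre of its underside, z up. Stands in one of the carousel's bays. May be absent.
- sample2: amber glass sample bottle with a blue cap: 95 mm tall, body 52 mm in diameter up to 62 mm, then the neck and cap 34 mm in diameter up to the top (grip it there). Origin: centre of its underside, z up. Stands in one of the carousel's bays. May be absent.
- sample3: amber glass sample bottle with a blue cap: 95 mm tall, body 52 mm in diameter up to 62 mm, then the neck and cap 34 mm in diameter up to the top (grip it there). Origin: centre of its underside, z up. Stands in one of the carousel's bays. May be absent.
- sample4: amber glass sample bottle with a blue cap: 95 mm tall, body 52 mm in diameter up to 62 mm, then the neck and cap 34 mm in diameter up to the top (grip it there). Origin: centre of its underside, z up. Stands in one of the carousel's bays. May be absent.
- blank: clear bottle with a white cap, otherwise the same shape and size as the samples (95 mm tall, 52 mm body); it stands in a bay and stays in the carousel. Origin: centre of its underside.
- logger: temperature logger standing on the bench: white round base 60 mm in diameter and 36 mm high, with an orange round stem 28 mm in diameter from there up to 100 mm. Origin: centre of its underside.
- case: grey open case, fixed; place and yaw vary. Origin: centre of its underside; front to its -x. Outside 110 (x) by 330 mm (y), walls 6 mm, rim 75 mm high, floor 6 mm thick. Dividers 46 mm high make four compartments, centred at x = 0, y = -120, -40, +40, +120 mm, each 98 (x) by 77 mm (y). Front posts 118 mm high at x = -67, y = -80 and +80 mm carry the turnbuttons.
- lid (a joint): angle of the blue lid on the case's back rim, rad: 0 fully shut, 1.6 to 1.85 (open) at the start, at most 1.9; stiff hinge (0.3 N m), stays where left: push it over from behind. A shell 110 by 330 mm, 42 mm deep, its top 117 mm above the bench when shut; black tab 18 mm long, 70 mm wide in the middle of its front edge.
- lid_hinge (a point): middle of the lid's hinge axis, on the case's back rim (x = +55, y = 0, 75 mm up in the case's frame); the axis runs along y. Turns with the lid: the lid extends 110 mm along the point's -x, and its outer top face lies 42 mm along the point's +z.
- button_l (a joint): angle of the red turnbutton at the left of the case's front (its +y), rad: 0 parked along the front edge, 1.57 square across the lid's front edge (secured), stop at 1.62; grows anticlockwise from above. Starts at 0.1 to 0.3; stiff (0.06 N m), stays where left.
- button_l_grip (a point): on the left turnbutton's axis, where to put the TCP to grip its fin across the thickness: 149 mm above the bench, 3 mm below the fin's top. Fin 44 mm long (point's y axis), 12 mm thick (x), 26 mm high, on a wing 64 mm long and 16 mm wide.
- button_r (a joint): the same for the right turnbutton (the case's -y), but it grows clockwise from above: 0 parked, 1.57 square across the lid's front edge, stop at 1.62.
- button_r_grip (a point): the same point on the right turnbutton: fin along the point's y axis, 12 mm thick along its x axis.
- flask: bystander: round glass flask on a cork ring, 90 mm wide, 145 mm tall, origin under its centre
- cork: bystander: cork ring, 84 mm wide, 25 mm high, origin under its centre

How it is judged (in metres and radians):
On the way, in this order (a step that is already met when the one before it is completed fails the run):
1. all sample bottles and the logger stand in the case (x of sample1 in the frame of case between -0.05 and 0.05 m and y of sample1 in the frame of case between -0.16 and 0.16 m and z of sample1 in the frame of case between -0.002 and 0.02 m and angle between each of sample1, sample2, sample3, sample4, logger's own z axis and vertical below 0.2 rad and linear speed of each of sample1, sample2, sample3, sample4, logger below 0.03 m/s and x of sample2 in the frame of case between -0.05 and 0.05 m and y of sample2 in the frame of case between -0.16 and 0.16 m and z of sample2 in the frame of case between -0.002 and 0.02 m and x of sample3 in the frame of case between -0.05 and 0.05 m and y of sample3 in the frame of case between -0.16 and 0.16 m and z of sample3 in the frame of case between -0.002 and 0.02 m and x of sample4 in the frame of case between -0.05 and 0.05 m and y of sample4 in the frame of case between -0.16 and 0.16 m and z of sample4 in the frame of case between -0.002 and 0.02 m and x of logger in the frame of case between -0.05 and 0.05 m and y of logger in the frame of case between -0.16 and 0.16 m and z of logger in the frame of case between -0.002 and 0.02 m and value of joint lid above 0.3 rad), for 0.2 s.
2. the lid is shut, with the turnbuttons still parked (value of joint lid below 0.05 rad and value of joint each of button_l, button_r below 0.6 rad), for 0.2 s.
At the end, for the whole second after the job is handed in: every sample bottle and the logger stand upright (within 0.2 rad) on the case's floor and at rest, the lid is shut (joint under 0.05 rad), both turnbuttons are across its edge (joints over 1.3 rad), and the blank stands upright in a bay of the carousel (x of sample1 in the frame of case between -0.05 and 0.05 m and y of sample1 in the frame of case between -0.16 and 0.16 m and z of sample1 in the frame of case between -0.002 and 0.02 m and angle between each of sample1, sample2, sample3, sample4, logger, blank's own z axis and vertical below 0.2 rad and linear speed of each of sample1, sample2, sample3, sample4, logger below 0.03 m/s and x of sample2 in the frame of case between -0.05 and 0.05 m and y of sample2 in the frame of case between -0.16 and 0.16 m and z of sample2 in the frame of case between -0.002 and 0.02 m and x of sample3 in the frame of case between -0.05 and 0.05 m and y of sample3 in the frame of case between -0.16 and 0.16 m and z of sample3 in the frame of case between -0.002 and 0.02 m and x of sample4 in the frame of case between -0.05 and 0.05 m and y of sample4 in the frame of case between -0.16 and 0.16 m and z of sample4 in the frame of case between -0.002 and 0.02 m and x of logger in the frame of case between -0.05 and 0.05 m and y of logger in the frame of case between -0.16 and 0.16 m and z of logger in the frame of case between -0.002 and 0.02 m and horizontal distance between blank and turntable_knob below 0.12 m and z of blank in the frame of guard below 0.05 m and value of joint lid below 0.05 rad and value of joint each of button_l, button_r above 1.3 rad); the robot touches nothing.
It fails at once if a turnbutton is turned across while the lid is not shut (value of joint lid above 0.15 rad and value of joint any of button_l, button_r above 0.9 rad).
It fails at once if the blank is taken out of the carousel (horizontal distance between blank and turntable_knob above 0.16 m or angle between blank's own z axis and vertical above 0.8 rad).
It fails at once if a bystander is moved more than 30 mm (distance of any of flask, cork from where it was at the start of the episode above 0.03 m).
Of sample1, sample2, sample3, sample4 only 2 to 3 are there at a start; the rules pass over those that are not, and their reading is None.
At some moment in a run one of logger may be knocked a few centimetres aside while the robot is not near it.
It also fails if it takes over 210 s, if anything falls off the work surface, if the arm or the gripper's body presses on something with over 40 N, if the wrist force passes 120 N, or if a joint passes its speed limit or range.

## Working session

There is one attempt and no reset: what is moved stays moved. The work goes in short steps, Python scripts to look and compute and a shell command to move; the robot and the scene stay as the last step left them, time stands still between calls to the robot, and variables do not carry over. Pictures are saved under pics/ and viewed, at most 14 in all, crops included, and the job is handed in when it is done.

```bash
ls; mkdir -p pics; python3 - <<'E'
from plant import r
import cv2,numpy as np
print(r.get_state())
for n in("top","side"):
    c=r.capture(n); cv2.imwrite(f"pics/{n}0.png",c["frame"][:,:,::-1]); np.savez(f"{n}0.npz",**c)
    print(n,c["fx"],c["cx"],c["cy"],c["cam_to_world"].round(3).tolist())
E
```

```text
drive.py
pics
plant.py
{'time_s': 0.0, 'joints': array([-5.41390906e+01,  2.05894680e+01,  6.32141243e-01, -1.94774547e-02,
       -7.01365761e+01, -1.65084134e+01]), 'qd': array([ 0.00810058,  0.11125574, -0.00071956,  0.0923098 ,  0.01042655,
        0.02900572]), 'joint_torque': array([ 2.95079924e-03, -5.82727003e+01,  2.93050271e+01,  6.99695706e+00,
        6.76034237e-03, -1.33993481e-04]), 'tcp_pos': array([ 0.22350747, -0.63641586,  0.2444345 ]), 'eef_rot': array([ 1.79904765e+02, -9.13025452e-03, -1.60654129e+02]), 'contact_force': array([ 0.22202523, -0.40399331, -0.28306316]), 'moment': array([0.01511695, 0.03383772, 0.00900025]), 'gripper_force': 0.0, 'gripper_width': 0.08777136499076062}
top 516.6021569700606 318.93897747709434 201.34335875183038 [[-0.023, -0.994, 0.105, 0.431], [-1.0, 0.025, 0.015, -0.022], [-0.018, -0.104, -0.994, 1.593], [0.0, 0.0, 0.0, 1.0]]
side 452.0579675627962 315.7290615947625 207.32965290446415 [[-0.726, -0.375, 0.577, -0.155], [-0.688, 0.41, -0.6, 0.782], [-0.011, -0.832, -0.555, 0.853], [0.0, 0.0, 0.0, 1.0]]
```
View pics/top0.png

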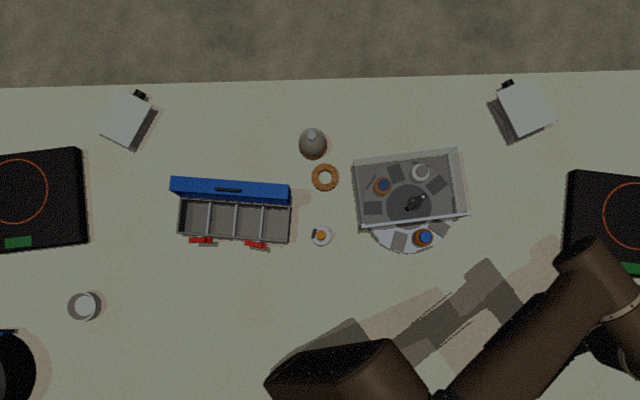

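View pics/side0.png

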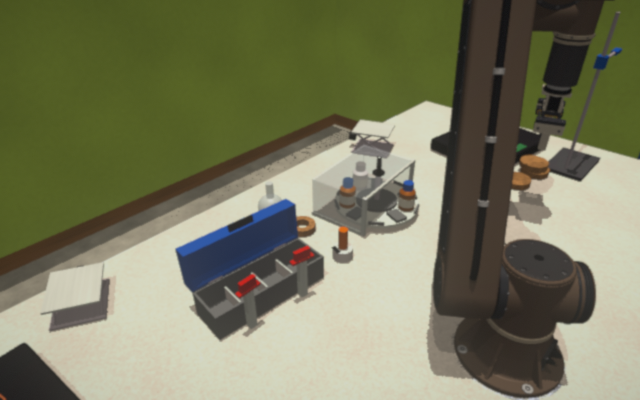

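Top view: case centred near (235,220) with lid open, turnbuttons at (201,240),(257,244); logger (321,236); cork (325,177); flask (313,143). The carousel is centred near (410,203), with samples at (423,237) and (382,186) and the blank at (420,172). The side view confirms two ambers and the blank.

```bash
cat > h.py <<'E'
import numpy as np, cv2
from plant import r
def ray(c,px):
    T=np.array(c["cam_to_world"]); px=np.atleast_2d(px).astype(float)
    d=np.c_[(px[:,0]-c["cx"])/c["fx"],(px[:,1]-c["cy"])/c["fy"],np.ones(len(px))]
    return T[:3,3], d@T[:3,:3].T
def plane(c,px,z):
    o,d=ray(c,px); return o+d*((z-o[2])/d[:,2])[:,None]
def tri(c1,p1,c2,p2):
    o1,d1=ray(c1,p1);o2,d2=ray(c2,p2)
    s=np.linalg.lstsq(np.c_[d1[0],-d2[0]],o2-o1,rcond=None)[0]
    a,b=o1+s[0]*d1[0],o2+s[1]*d2[0]; return (a+b)/2,np.linalg.norm(a-b)
def mask(c,lo,hi):
    return cv2.inRange(cv2.cvtColor(c["frame"],cv2.COLOR_RGB2HSV),np.array(lo),np.array(hi))
def blobs(m,amin=15):
    n,l,s,ce=cv2.connectedComponentsWithStats(m); 
    return [(ce[i].round(1),s[i].tolist(),l==i) for i in range(1,n) if s[i][4]>=amin]
def xyz(c,m):
    v,u=np.nonzero(m); z=c["z_map"][v,u]; k=z>0; o,d=ray(c,np.c_[u,v][k]); return o+d*z[k][:,None]
E
python3 - <<'E'
from h import *
C={n:dict(np.load(n+"0.npz")) for n in("top","side")}
R={"blue":([100,120,40],[130,255,255]),"red":([0,200,90],[4,255,255]),"orange":([5,150,60],[20,255,255]),"white":([0,0,130],[179,60,255])}
for n,c in C.items():
    for k,(lo,hi) in R.items():
        for ce,s,l in blobs(mask(c,lo,hi),12):
            if s[4]<6000 and 150<ce[0]<480:
                p=xyz(c,l); 
                if len(p): print(n,k,ce,s,np.median(p,0).round(3),p.max(0).round(3),p.min(0).round(3))
f=C["top"]["frame"][130:260,160:480]
cv2.imwrite("pics/crop1.png",cv2.resize(f,(800,325),interpolation=cv2.INTER_CUBIC)[:,:,::-1])
E
```

```text
top blue [230.3 189.7] [169, 176, 120, 29, 2260] [0.621 0.247 0.182] [0.661 0.414 0.206] [0.584 0.085 0.07 ]
top blue [383.5 184.1] [379, 179, 10, 11, 61] [ 0.63  -0.183  0.136] [ 0.644 -0.171  0.142] [ 0.615 -0.197  0.13 ]
top blue [425.3 236.4] [420, 231, 12, 12, 108] [ 0.479 -0.297  0.127] [ 0.494 -0.282  0.135] [ 0.463 -0.321  0.092]
top red [208.4 239.6] [207, 237, 4, 6, 15] [0.483 0.318 0.126] [0.491 0.322 0.132] [0.477 0.313 0.121]
top red [196.8 239.5] [189, 238, 16, 4, 57] [0.485 0.344 0.153] [0.489 0.367 0.159] [0.479 0.323 0.144]
top red [253.  243.5] [245, 241, 17, 6, 47] [0.47  0.187 0.151] [0.477 0.213 0.159] [0.462 0.165 0.123]
top red [263.5 245.4] [261, 243, 5, 5, 13] [0.465 0.16  0.126] [0.471 0.167 0.134] [0.459 0.156 0.121]
top orange [305.  154.6] [302, 152, 7, 5, 12] [0.742 0.042 0.024] [0.748 0.051 0.063] [0.738 0.033 0.018]
top orange [324.7 176.7] [312, 164, 26, 26, 343] [ 0.672 -0.017  0.024] [0.712 0.022 0.033] [ 0.633 -0.055  0.014]
top orange [380.4 188.4] [374, 178, 17, 17, 80] [ 0.613 -0.172  0.136] [ 0.647 -0.157  0.143] [ 0.601 -0.202  0.128]
top oran
[... 1202 characters left out ...]
3  0.14 ] [ 0.571 -0.14   0.135]
side orange [407.  192.9] [400, 190, 15, 6, 58] [ 0.47  -0.282  0.099] [ 0.496 -0.271  0.106] [ 0.456 -0.308  0.094]
side orange [342.9 234.6] [339, 227, 9, 20, 103] [0.488 0.006 0.094] [0.567 0.013 0.104] [ 0.48  -0.109  0.011]
side white [302.  225.5] [299, 225, 7, 2, 14] [ 0.689 -0.031  0.003] [ 0.696 -0.024  0.005] [ 0.678 -0.037  0.001]
side white [284.7 266.5] [276, 260, 17, 14, 53] [0.56  0.174 0.046] [0.589 0.204 0.078] [0.491 0.142 0.005]
side white [261.6 281.5] [256, 276, 12, 11, 39] [0.562 0.256 0.046] [0.595 0.262 0.051] [0.526 0.225 0.003]
side white [233.1 294.8] [225, 287, 17, 16, 53] [0.566 0.337 0.047] [0.601 0.378 0.126] [0.481 0.312 0.008]
```

View pics/crop1.png

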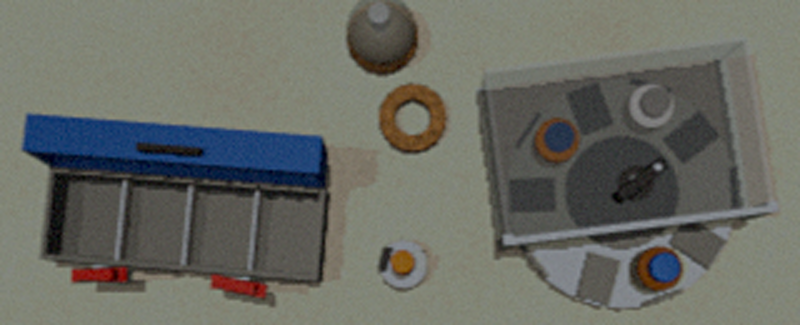

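Crop: exactly two samples, front bay at crop (660,268) and rear-left bay at (557,140). The blank is at (652,103), the knob bar runs (615,197)–(660,165), and the guard's front roof edge runs (505,240)–(775,208). Next come knob, guard yaw, case and lid angles.

```bash
python3 - <<'E'
from h import *
C={n:dict(np.load(n+"0.npz")) for n in("top","side")}
def rect(p): 
    (c,s,a)=cv2.minAreaRect((p[:,:2]*1000).astype(np.float32)); return np.round(c,1),np.round(s,1),round(a,1),len(p)
def pca(p):
    q=p[:,:2]; m=q.mean(0); w,v=np.linalg.eigh(np.cov((q-m).T)); d=v[:,1]; return m.round(4),round(np.degrees(np.arctan2(d[1],d[0])),1),(q-m)@d
for n,c in C.items():
    z=c["z_map"]; P=xyz(c,np.ones_like(z)); 
    b=lambda x0,x1,y0,y1,z0,z1:P[(P[:,0]>x0)&(P[:,0]<x1)&(P[:,1]>y0)&(P[:,1]<y1)&(P[:,2]>z0)&(P[:,2]<z1)]
    k=b(.45,.72,-.4,-.12,.160,.195); 
    if len(k)>5:
        m,a,t=pca(k); print(n,"knob",m,a,"len",np.ptp(t).round(3),"zmed",np.median(k[:,2]).round(3),len(k))
    t=b(.45,.76,-.42,-.10,.128,.142)
    print(n,"roof",rect(t), cv2.boxPoints(cv2.minAreaRect((t[:,:2]*1000).astype(np.float32))).round(0).tolist())
    print(n,"rim",rect(b(.42,.68,.05,.45,.068,.084)))
    for y0,y1,nm in((.27,.42,"L"),(.1,.27,"R")):
        q=b(.42,.54,y0,y1,.144,.162); m,a,t=pca(q); print(n,"fin",nm,m,a,np.ptp(t).round(3),len(q), "mid-rect",rect(q)[0])
    for y0,y1 in((.1,.16),(.2,.3),(.35,.4)):
        q=b(.56,.72,y0,y1,.10,.25); 
        if len(q): print(n,"lid", [q[np.abs(q[:,2]-h)<.01].mean(0).round(3).tolist() for h in (.12,.15,.18,.2)], q[:,2].max().round(3))
    print(n,"logger",rect(b(.46,.53,-.03,.03,.09,.11)),rect(b(.45,.54,-.05,.05,.028,.045)))
    f=b(.44,.53,-.34,-.24,.118,.135); print(n,"capA",rect(f),np.median(f[:,2]))
# cap B via blue centroid rays
for c,px in((C["top"],(382.6,185.2)),): print("capB@0.127",plane(c,px,.127))
print("capA@.127",plane(C["top"],(425.3,236.6),.127))
E
```

```text
top knob [ 0.5721 -0.2643] 126.4 len 0.065 zmed 0.181 125
top roof (array([ 593. , -263.4]), array([266., 309.]), 5.8, 7289) [[445.0, -123.0], [476.0, -431.0], [741.0, -404.0], [710.0, -96.0]]
top rim (array([550.9, 258.1]), array([337.5, 143.2]), 87.2, 1116)
top fin L [0.4842 0.3448] 88.5 0.045 64 mid-rect [484.2 345.5]
top fin R [0.4681 0.1859] 76.7 0.044 68 mid-rect [468.1 186.2]
top lid [[nan, nan, nan], [nan, nan, nan], [0.613, 0.13, 0.184], [0.613, 0.13, 0.191]] 0.192
top lid [[nan, nan, nan], [nan, nan, nan], [0.627, 0.25, 0.183], [0.617, 0.251, 0.2]] 0.21
top lid [[nan, nan, nan], [nan, nan, nan], [0.639, 0.375, 0.184], [0.623, 0.365, 0.191]] 0.194
top logger (array([4.924e+02, 2.000e-01]), array([23.3, 26.3]), 87.7, 71) (array([ 4.919e+02, -3.000e-01]), array([57.4, 57.4]), 89.1, 231)
top capA (array([ 496. , -290.9]), array([66.8, 98.5]), 0.6, 155) 0.1279602359955807
side knob [ 0.5668 -0.2529] 127.7 len 0.062 zmed 0.183 67
side roof (array([ 598.1, -263. ]), array([270.7, 314.7]), 4.5, 2999) [[451.0, -117.0], [475.0, -430.0], [745.0, -409.0], [721.0, -95.0]]
side rim (arra
[... 170 characters left out ...]
[469.3 186.7]
side lid [[0.629, 0.13, 0.12], [0.63, 0.13, 0.146], [0.613, 0.13, 0.185], [nan, nan, nan]] 0.188
side lid [[0.641, 0.251, 0.12], [0.642, 0.251, 0.146], [0.619, 0.258, 0.185], [0.618, 0.252, 0.199]] 0.206
side lid [[0.653, 0.373, 0.12], [0.654, 0.372, 0.146], [0.638, 0.375, 0.185], [nan, nan, nan]] 0.189
side logger (array([494.5,   0.5]), array([25.3, 29.4]), 40.8, 70) (array([492. ,   5.9]), array([60.4, 52.4]), 37.0, 203)
side capA (array([ 496.4, -280.2]), array([64.7, 75.7]), 0.9, 90) 0.12819658917929072
capB@0.127 [[ 0.62750142 -0.18232739  0.127     ]]
capA@.127 [[ 0.47809801 -0.29738735  0.127     ]]<stdin>:20: RuntimeWarning: Mean of empty slice.
  ret = um.true_divide(
```

```bash
cat > to.py <<'E'
import sys
from h import r
import numpy as np
from scipy.spatial.transform import Rotation as R
x,y,z,yaw=map(float,sys.argv[1:5]); s=r.get_state()
A=R.from_euler("xyz",s["eef_rot"],degrees=True); B=R.from_euler("xyz",[180,0,yaw],degrees=True)
d=A.inv().apply(np.array([x,y,z])-s["tcp_pos"]); v=(A.inv()*B).as_rotvec(degrees=True)
print(d.round(4).tolist(),v.round(2).tolist(),"rows",(np.linalg.norm(d)/.0417).round(1),(np.linalg.norm(v)/7.16).round(1),"j6",s["joints"][5].round(1),"t",s["time_s"])
E
python3 to.py .572 -.264 .26 126.4
```

```text
[-0.4522, 0.236, -0.0152] [0.07, -0.07, 72.95] rows 12.2 10.2 j6 -16.5 t 0.1
```

```bash
python3 drive.py '[[-0.1,0.05,-0.015,0,0,10],[-0.452,0.236,-0.015,0,0,73],[-0.452,0.236,-0.015,0,0,73],[-0.452,0.236,-0.015,0,0,73],[-0.452,0.236,-0.015,0,0,73],[-0.452,0.236,-0.015,0,0,73],[-0.452,0.236,-0.015,0,0,73],[-0.452,0.236,-0.015,0,0,73],[-0.452,0.236,-0.015,0,0,73],[-0.452,0.236,-0.015,0,0,73],[-0.452,0.236,-0.015,0,0,73],[-0.452,0.236,-0.015,0,0,73]]' 0.07; python3 drive.py '[[0,0,0,0,0,0],[0,0,0,0,0,0],[0,0,0,0,0,0],[0,0,0,0,0,0]]'; python3 to.py .572 -.264 .166 126.4
python3 - <<'E'
from h import *
c=r.capture("wrist"); cv2.imwrite("pics/w1.png",c["frame"][:,:,::-1])
E
```

```text
time_s: 1.1
tcp_pos: [0.5504, -0.2867, 0.2596]
eef_rot: [-180.0, -0.0, 126.0]
contact_force: [0.7, -1.2, -0.6]
gripper_width: 0.0698
gripper_force: 0.0
time_s: 1.43
tcp_pos: [0.5489, -0.2891, 0.2594]
eef_rot: [-180.0, -0.0, 126.3]
contact_force: [-0.0, -0.5, 0.1]
gripper_width: 0.07
gripper_force: 0.0
[0.0064, 0.0335, 0.0934] [-0.03, -0.03, -0.08] rows 2.4 0.0 j6 -133.9 t 1.4333
```

View pics/w1.png

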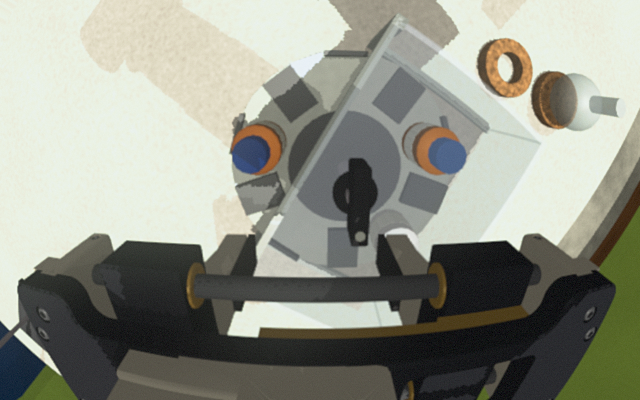

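Wrist view: the knob bar is vertical at (355,200), aligned with the finger gap. Caps are at (255,150) and (440,150).

```bash
python3 drive.py '[[0.0064,0.0335,0.02,0,0,0],[0.0064,0.0335,0.05,0,0,0],[0.0064,0.0335,0.0934,0,0,0],[0.0064,0.0335,0.0934,0,0,0],[0.0064,0.0335,0.0934,0,0,0]]'; python3 drive.py '[[0,0,0,0,0,0],[0,0,0,0,0,0],[0,0,0,0,0,0],[0,0,0,0,0,0],[0,0,0,0,0,0]]' 0 25;python3 drive.py '[[0,0,0,0,0,0],[0,0,0,0,0,0],[0,0,0,0,0,0]]' 
```

```text
time_s: 1.9
tcp_pos: [0.5707, -0.2643, 0.1647]
eef_rot: [-179.8, -0.2, 126.3]
contact_force: [0.4, 1.2, 1.1]
gripper_width: 0.07
gripper_force: 0.0
time_s: 2.32
tcp_pos: [0.5731, -0.2637, 0.1676]
eef_rot: [179.9, 0.1, 126.4]
contact_force: [-0.2, 0.6, 0.0]
gripper_width: 0.0421
gripper_force: 0.0
time_s: 2.57
tcp_pos: [0.5727, -0.2635, 0.1664]
eef_rot: [180.0, 0.0, 126.4]
contact_force: [-0.4, -0.3, -0.2]
gripper_width: 0.0224
gripper_force: 0.0
```

Keep closing, then turn −13.4° in yaw (tool +z is down, so +13.4).

```bash
python3 drive.py '[[0,0,0,0,0,0],[0,0,0,0,0,0],[0,0,0,0,0,0]]'; python3 drive.py '[[0,0,0,0,0,3],[0,0,0,0,0,7],[0,0,0,0,0,11],[0,0,0,0,0,13.5],[0,0,0,0,0,13.5],[0,0,0,0,0,13.5],[0,0,0,0,0,13.5]]'; python3 drive.py '[[0,0,0,0,0,0],[0,0,0,0,0,0],[0,0,0,0,0,0],[0,0,-0.03,0,0,0],[0,0,-0.06,0,0,0],[0,0,-0.09,0,0,0],[0,0,-0.09,0,0,0]]' 0.06;  python3 to.py .473 -.274 .24 -174; python3 - <<'E'
from h import *
c=r.capture("top"); cv2.imwrite("pics/t2.png",cv2.resize(c["frame"][130:260,320:480],(640,520))[:,:,::-1])
for ce,s,l in blobs(mask(c,[100,120,40],[130,255,255]),12):
    if ce[0]>300 and s[4]<300: p=plane(c,ce,.127)[0]; d=p[:2]-[.572,-.264]; print(ce,s,p.round(4),np.hypot(*d),np.degrees(np.arctan2(d[1],d[0])))
E
```

```text
time_s: 2.82
tcp_pos: [0.5724, -0.2637, 0.1663]
eef_rot: [-180.0, -0.0, 126.4]
contact_force: [-1.6, -1.0, 1.8]
gripper_width: 0.0165
gripper_force: 25.0
time_s: 3.4
tcp_pos: [0.5732, -0.2633, 0.1663]
eef_rot: [180.0, 0.0, 113.0]
contact_force: [2.6, 1.4, -0.2]
gripper_width: 0.0168
gripper_force: 25.0
time_s: 3.98
tcp_pos: [0.575, -0.2649, 0.2632]
eef_rot: [179.6, 0.4, 112.9]
contact_force: [2.0, 0.1, 1.2]
gripper_width: 0.0569
gripper_force: 0.0
[0.0315, -0.0977, 0.0223] [0.08, 0.56, -73.09] rows 2.5 10.2 j6 -150.1 t 3.9833
[416.9 238.6] [412, 234, 11, 11, 96] [ 0.473  -0.2735  0.127 ] 0.09943294113920127 -174.51360464213005
```

```bash
python3 drive.py '[[0.0315,-0.0977,-0.02,0,0.5,-73],[0.0315,-0.0977,-0.02,0,0.5,-73],[0.0315,-0.0977,-0.02,0,0.5,-73],[0.0315,-0.0977,-0.02,0,0.5,-73],[0.0315,-0.0977,-0.02,0,0.5,-73],[0.0315,-0.0977,-0.02,0,0.5,-73],[0.0315,-0.0977,-0.02,0,0.5,-73],[0.0315,-0.0977,-0.02,0,0.5,-73],[0.0315,-0.0977,-0.02,0,0.5,-73],[0.0315,-0.0977,-0.02,0,0.5,-73],[0.0315,-0.0977,-0.02,0,0.5,-73],[0.0315,-0.0977,-0.02,0,0.5,-73]]' 0.06; python3 drive.py '[[0,0,0,0,0,0],[0,0,0,0,0,0],[0,0,0,0,0,0]]'; python3 to.py .4725 -.274 .118 -174
```

```text
time_s: 5.03
tcp_pos: [0.4701, -0.2724, 0.2757]
eef_rot: [179.7, -0.4, -174.2]
contact_force: [-0.3, 0.1, 0.1]
gripper_width: 0.0603
gripper_force: 0.0
time_s: 5.28
tcp_pos: [0.4703, -0.2725, 0.2762]
eef_rot: [179.7, -0.4, -174.3]
contact_force: [-0.1, 0.7, -0.4]
gripper_width: 0.06
gripper_force: 0.0
[-0.0031, -0.0025, 0.1581] [0.28, -0.39, -0.25] rows 3.8 0.1 j6 -74.7 t 5.2833
```

```bash
python3 drive.py '[[-0.003,-0.0025,0.04,0.3,-0.4,-0.3],[-0.003,-0.0025,0.08,0.3,-0.4,-0.3],[-0.003,-0.0025,0.12,0.3,-0.4,-0.3],[-0.003,-0.0025,0.145,0.3,-0.4,-0.3],[-0.003,-0.0025,0.158,0.3,-0.4,-0.3],[-0.003,-0.0025,0.158,0.3,-0.4,-0.3]]' 0.06; python3 drive.py '[[0,0,0,0,0,0],[0,0,0,0,0,0],[0,0,0,0,0,0],[0,0,0,0,0,0],[0,0,0,0,0,0],[0,0,0,0,0,0]]' 0 30; python3 drive.py '[[0,0,-0.015,0,0,0],[0,0,-0.04,0,0,0],[0,0,-0.07,0,0,0],[0,0,-0.10,0,0,0],[0,0,-0.12,0,0,0],[0,0,-0.12,0,0,0]]';  python3 to.py .555 .3784 .24 -185.8
```

```text
time_s: 5.78
tcp_pos: [0.4704, -0.2734, 0.1148]
eef_rot: [179.9, -0.3, -173.9]
contact_force: [-0.1, -1.0, -0.6]
gripper_width: 0.0602
gripper_force: 0.0
time_s: 6.28
tcp_pos: [0.4732, -0.2742, 0.1194]
eef_rot: [-179.9, 0.1, -173.8]
contact_force: [-0.3, 0.1, 4.3]
gripper_width: 0.0336
gripper_force: 30.0
time_s: 6.78
tcp_pos: [0.4744, -0.2747, 0.2433]
eef_rot: [-179.8, 0.4, -173.8]
contact_force: [0.7, -0.2, -1.4]
gripper_width: 0.0335
gripper_force: 30.0
[-0.1505, 0.6407, 0.0021] [-0.16, 0.44, 11.99] rows 15.8 1.7 j6 -74.3 t 6.7833
```

```bash
python3 drive.py '[[-0.005,0.02,-0.02,0,0.4,1],[-0.015,0.06,-0.02,0,0.4,3],[-0.023,0.1,-0.02,0,0.4,5],[-0.033,0.14,-0.02,0,0.4,5],[-0.042,0.18,-0.02,0,0.4,5],[-0.052,0.22,-0.02,0,0.4,5],[-0.061,0.26,-0.02,0,0.4,5],[-0.07,0.3,-0.02,0,0.4,5],[-0.08,0.34,-0.02,0,0.4,5],[-0.087,0.37,-0.02,0,0.4,5]]'; python3 to.py .555 .3784 .26 -185.8
```

```text
time_s: 7.62
tcp_pos: [0.5189, 0.1061, 0.2577]
eef_rot: [-180.0, -0.4, -178.8]
contact_force: [-0.0, -0.3, -1.1]
gripper_width: 0.0332
gripper_force: 30.0
[-0.0418, 0.2714, -0.0027] [-0.04, -0.39, 7.01] rows 6.6 1.0 j6 -121.4 t 7.6167
```

```bash
python3 drive.py '[[-0.01,0.04,0,0,0,1],[-0.02,0.08,0,0,0,3],[-0.03,0.12,0,0,0,5],[-0.04,0.16,0,0,0,7],[-0.05,0.2,0,0,0,7],[-0.056,0.23,0,0,0,7],[-0.06,0.25,0,0,0,7],[-0.06,0.25,0,0,0,7]]'; python3 to.py .555 .3784 .26 -185.8
```

```text
time_s: 8.28
tcp_pos: [0.574, 0.3581, 0.2551]
eef_rot: [-179.8, -0.5, 174.3]
contact_force: [0.2, 0.4, -2.2]
gripper_width: 0.0335
gripper_force: 30.0
[0.021, 0.0183, -0.0048] [-0.16, -0.46, 0.09] rows 0.7 0.1 j6 -143.9 t 8.2833
```

```bash
python3 drive.py '[[0.021,0.0185,0,0,-0.4,0],[0.021,0.0185,0.02,0,-0.4,0],[0.021,0.0185,0.05,0,-0.4,0],[0.021,0.0185,0.08,0,-0.4,0]]'; python3 drive.py '[[0,0,0,0,0,0],[0,0,0,0,0,0]]';  python3 to.py .555 .3784 .094 -185.8
```

```text
time_s: 8.62
tcp_pos: [0.5543, 0.375, 0.1772]
eef_rot: [180.0, 0.1, 174.2]
contact_force: [0.0, -0.2, -3.1]
gripper_width: 0.0337
gripper_force: 30.0
time_s: 8.78
tcp_pos: [0.5539, 0.3735, 0.1761]
eef_rot: [-179.7, -0.1, 174.1]
contact_force: [0.7, 0.2, 0.4]
gripper_width: 0.0333
gripper_force: 30.0
[-0.0008, 0.0054, 0.0821] [-0.3, -0.11, -0.06] rows 2.0 0.0 j6 -146.6 t 8.7833
```

```bash
python3 drive.py '[[0,0.004,0.02,0,0,0],[0,0.004,0.045,0,0,0],[0,0.004,0.065,0,0,0],[0,0.004,0.075,0,0,0],[0,0.004,0.080,0,0,0],[0,0.004,0.082,0,0,0],[0,0.004,0.082,0,0,0]]'; python3 drive.py '[[0,0,0,0,0,0],[0,0,0,0,0,0],[0,0,0,0,0,0],[0,0,0,0,0,0],[0,0,-0.03,0,0,0],[0,0,-0.07,0,0,0],[0,0,-0.11,0,0,0],[0,0,-0.15,0,0,0],[0,0,-0.17,0,0,0],[0,0,-0.17,0,0,0]]' 0.055;python3 to.py .572 -.264 .26 112.9
```

```text
time_s: 9.37
tcp_pos: [0.5559, 0.3792, 0.097]
eef_rot: [-180.0, 0.1, 174.2]
contact_force: [0.5, 0.5, -0.5]
gripper_width: 0.0335
gripper_force: 30.0
time_s: 10.2
tcp_pos: [0.5571, 0.3804, 0.2732]
eef_rot: [179.6, 0.5, 174.2]
contact_force: [0.6, 0.6, -0.2]
gripper_width: 0.055
gripper_force: 0.0
[-0.08, -0.6397, 0.0098] [0.57, 0.22, 61.29] rows 15.5 8.6 j6 -146.8 t 10.2
```

```bash
python3 drive.py '[[-0.004,-0.04,0,0.5,0.2,0],[-0.01,-0.08,0,0.5,0.2,0],[-0.015,-0.12,0,0.5,0.2,0],[-0.02,-0.16,0,0.5,0.2,0],[-0.025,-0.2,0,0.5,0.2,0],[-0.03,-0.24,0,0.5,0.2,0],[-0.035,-0.28,0,0.5,0.2,5],[-0.04,-0.32,0,0.5,0.2,10],[-0.045,-0.36,0,0.5,0.2,17],[-0.05,-0.4,0,0.5,0.2,24],[-0.055,-0.44,0,0.5,0.2,31],[-0.06,-0.48,0,0.5,0.2,38]]'; python3 to.py .572 -.264 .26 112.9; python3 - <<'E'
from h import *
c=r.capture("top"); cv2.imwrite("pics/t3.png",cv2.resize(c["frame"][130:260,160:480],(800,325))[:,:,::-1])
E
```

```text
time_s: 11.2
tcp_pos: [0.5656, -0.1065, 0.267]
eef_rot: [-179.5, 0.1, 135.8]
contact_force: [0.8, -0.4, -0.3]
gripper_width: 0.055
gripper_force: 0.0
[-0.1143, -0.1084, 0.0082] [-0.5, 0.2, 22.93] rows 3.8 3.2 j6 -143.4 t 11.2
```

View pics/t3.png

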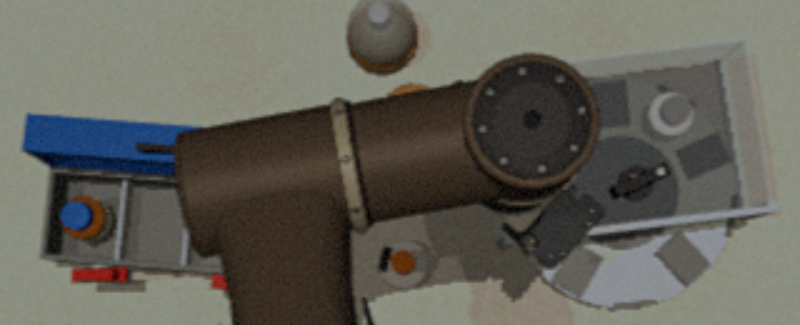

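Bottle A stands in the leftmost compartment, crop (80,215), and its bay is empty. Now the knob again.

```bash
python3 drive.py '[[-0.03,-0.028,0,0,0,6],[-0.06,-0.056,0,0,0,12],[-0.09,-0.085,0,0,0,18],[-0.114,-0.108,0.008,-0.5,0.2,23],[-0.114,-0.108,0.008,-0.5,0.2,23],[-0.114,-0.108,0.008,-0.5,0.2,23]]'; python3 drive.py '[[0,0,0,0,0,0],[0,0,0,0,0,0]]';python3 to.py .572 -.264 .166 112.9
```

```text
time_s: 11.75
tcp_pos: [0.5726, -0.2635, 0.2588]
eef_rot: [-179.9, -0.1, 113.0]
contact_force: [0.3, -0.4, 0.9]
gripper_width: 0.0548
gripper_force: 0.0
time_s: 11.92
tcp_pos: [0.5734, -0.2608, 0.26]
eef_rot: [-180.0, -0.0, 113.2]
contact_force: [0.2, 0.6, 0.7]
gripper_width: 0.0549
gripper_force: 0.0
[-0.0024, -0.0025, 0.094] [-0.03, -0.01, 0.34] rows 2.3 0.0 j6 -150.0 t 11.9167
```

```bash
python3 drive.py '[[-0.0024,-0.0025,0.04,0,0,0],[-0.0024,-0.0025,0.07,0,0,0],[-0.0024,-0.0025,0.094,0,0,0],[-0.0024,-0.0025,0.094,0,0,0]]'; python3 drive.py '[[0,0,0,0,0,0],[0,0,0,0,0,0],[0,0,0,0,0,0],[0,0,0,0,0,0],[0,0,0,0,0,0],[0,0,0,0,0,0],[0,0,0,0,0,0],[0,0,0,0,0,0]]' 0 30; python3 drive.py '[[0,0,0,0,0,-3],[0,0,0,0,0,-9],[0,0,0,0,0,-15],[0,0,0,0,0,-21],[0,0,0,0,0,-27],[0,0,0,0,0,-33],[0,0,0,0,0,-39],[0,0,0,0,0,-45],[0,0,0,0,0,-51],[0,0,0,0,0,-57],[0,0,0,0,0,-63],[0,0,0,0,0,-69]]'; python3 to.py .572 -.264 .166 257
```

```text
time_s: 12.25
tcp_pos: [0.5693, -0.2625, 0.1608]
eef_rot: [-179.6, -0.3, 113.2]
contact_force: [-1.6, 0.6, -0.4]
gripper_width: 0.0552
gripper_force: 0.0
time_s: 12.92
tcp_pos: [0.5735, -0.2643, 0.1666]
eef_rot: [179.9, 0.1, 113.2]
contact_force: [3.1, 3.1, 1.2]
gripper_width: 0.0163
gripper_force: 30.0
time_s: 13.92
tcp_pos: [0.5718, -0.2669, 0.1666]
eef_rot: [-179.8, -0.0, -177.6]
contact_force: [0.0, -10.7, 0.5]
gripper_width: 0.0163
gripper_force: 30.0
[-0.0003, 0.0029, 0.0006] [-0.12, -0.15, -74.57] rows 0.1 10.4 j6 -80.5 t 13.9167
```

```bash
python3 drive.py '[[0,0.001,0,0,0,-4],[0,0.002,0,0,0,-10],[0,0.002,0,0,0,-16],[0,0.002,0,0,0,-22],[0,0.002,0,0,0,-28],[0,0.002,0,0,0,-34],[0,0.002,0,0,0,-40],[0,0.002,0,0,0,-46],[0,0.002,0,0,0,-52],[0,0.002,0,0,0,-58],[0,0.002,0,0,0,-64],[0,0.002,0,0,0,-70]]';  python3 drive.py '[[0,0,0,0,0,-4.5],[0,0,0,0,0,-4.5],[0,0,0,0,0,-4.5]]'; python3 drive.py '[[0,0,0,0,0,0],[0,0,0,0,0,0],[0,0,0,0,0,0],[0,0,-0.03,0,0,0],[0,0,-0.06,0,0,0],[0,0,-0.09,0,0,0],[0,0,-0.09,0,0,0]]' 0.06; python3 to.py .473 -.274 .24 186;python3 - <<'E'
from h import *
c=r.capture("top"); cv2.imwrite("pics/t4.png",cv2.resize(c["frame"][130:260,320:480],(640,520))[:,:,::-1])
for ce,s,l in blobs(mask(c,[100,120,40],[130,255,255]),12):
    if ce[0]>300 and s[4]<300: p=plane(c,ce,.127)[0]; d=p[:2]-[.572,-.264]; print(ce,s,p.round(4),np.hypot(*d),np.degrees(np.arctan2(d[1],d[0])))
E
```

```text
time_s: 14.92
tcp_pos: [0.5737, -0.2691, 0.1667]
eef_rot: [-179.7, -0.4, -107.6]
contact_force: [7.9, -31.0, -12.0]
gripper_width: 0.0163
gripper_force: 30.0
time_s: 15.17
tcp_pos: [0.574, -0.269, 0.1668]
eef_rot: [-179.7, -0.4, -103.3]
contact_force: [7.6, -31.4, -11.5]
gripper_width: 0.016
gripper_force: 30.0
time_s: 15.75
tcp_pos: [0.5742, -0.2634, 0.2626]
eef_rot: [-179.5, -0.1, -103.3]
contact_force: [1.2, 0.1, 1.4]
gripper_width: 0.0565
gripper_force: 0.0
[0.0335, 0.0963, 0.0219] [-0.45, 0.22, 70.73] rows 2.5 9.9 j6 -6.4 t 15.75
[417.3 238.3] [412, 233, 12, 12, 103] [ 0.4738 -0.2747  0.127 ] 0.09873720238783253 -173.7971403193509
```

```bash
python3 drive.py '[[0.0335,0.0963,-0.02,-0.4,0.2,71],[0.0335,0.0963,-0.02,-0.4,0.2,71],[0.0335,0.0963,-0.02,-0.4,0.2,71],[0.0335,0.0963,-0.02,-0.4,0.2,71],[0.0335,0.0963,-0.02,-0.4,0.2,71],[0.0335,0.0963,-0.02,-0.4,0.2,71],[0.0335,0.0963,-0.02,-0.4,0.2,71],[0.0335,0.0963,-0.02,-0.4,0.2,71],[0.0335,0.0963,-0.02,-0.4,0.2,71],[0.0335,0.0963,-0.02,-0.4,0.2,71],[0.0335,0.0963,-0.02,-0.4,0.2,71],[0.0335,0.0963,-0.02,-0.4,0.2,71]]'; python3 drive.py '[[0,0,0,0,0,0],[0,0,0,0,0,0]]'; python3 to.py .473 -.2747 .118 -174
```

```text
time_s: 16.8
tcp_pos: [0.4701, -0.2727, 0.2752]
eef_rot: [179.8, -0.5, -174.1]
contact_force: [-0.1, -0.6, 0.1]
gripper_width: 0.0603
gripper_force: 0.0
time_s: 16.97
tcp_pos: [0.4703, -0.273, 0.2755]
eef_rot: [179.8, -0.5, -174.2]
contact_force: [-0.3, 0.2, -0.2]
gripper_width: 0.0599
gripper_force: 0.0
[-0.0037, -0.0026, 0.1575] [0.21, -0.45, -0.19] rows 3.8 0.1 j6 -74.6 t 16.9667
```

```bash
python3 drive.py '[[-0.0035,-0.0025,0.04,0.2,-0.4,-0.2],[-0.0035,-0.0025,0.08,0.2,-0.4,-0.2],[-0.0035,-0.0025,0.12,0.2,-0.4,-0.2],[-0.0035,-0.0025,0.145,0.2,-0.4,-0.2],[-0.0035,-0.0025,0.1575,0.2,-0.4,-0.2],[-0.0035,-0.0025,0.1575,0.2,-0.4,-0.2]]' 0.06; python3 drive.py '[[0,0,0,0,0,0],[0,0,0,0,0,0],[0,0,0,0,0,0],[0,0,0,0,0,0],[0,0,0,0,0,0],[0,0,0,0,0,0]]' 0 30; python3 drive.py '[[0,0,-0.015,0,0,0],[0,0,-0.04,0,0,0],[0,0,-0.07,0,0,0],[0,0,-0.10,0,0,0],[0,0,-0.13,0,0,0],[0,0,-0.14,0,0,0],[0,0,-0.14,0,0,0]]';  python3 to.py .547 .2988 .26 -185.8
```

```text
time_s: 17.47
tcp_pos: [0.4708, -0.2742, 0.1148]
eef_rot: [179.9, -0.4, -174.1]
contact_force: [-0.4, 0.2, -0.2]
gripper_width: 0.0602
gripper_force: 0.0
time_s: 17.97
tcp_pos: [0.4736, -0.275, 0.1193]
eef_rot: [-180.0, 0.1, -174.1]
contact_force: [0.3, 0.3, 4.2]
gripper_width: 0.0334
gripper_force: 30.0
time_s: 18.55
tcp_pos: [0.4743, -0.2752, 0.2616]
eef_rot: [-179.9, 0.3, -174.1]
contact_force: [0.7, -0.2, -2.2]
gripper_width: 0.0333
gripper_force: 30.0
[-0.131, 0.5636, 0.001] [-0.09, 0.29, 11.67] rows 13.9 1.6 j6 -74.5 t 18.55
```

```bash
python3 drive.py '[[-0.005,0.02,0,0,0.3,1],[-0.015,0.06,0,0,0.3,3],[-0.023,0.1,0,0,0.3,5],[-0.033,0.14,0,0,0.3,7],[-0.042,0.18,0,0,0.3,9],[-0.052,0.22,0,0,0.3,11],[-0.061,0.26,0,0,0.3,11.7],[-0.07,0.3,0,0,0.3,11.7],[-0.08,0.34,0,0,0.3,11.7],[-0.089,0.38,0,0,0.3,11.7],[-0.098,0.42,0,0,0.3,11.7],[-0.105,0.45,0,0,0.3,11.7]]'; python3 drive.py '[[0,0,0,0,0,0],[0,0,0,0,0,0]]'; python3 to.py .547 .2988 .26 -185.8
```

```text
time_s: 19.55
tcp_pos: [0.5308, 0.1863, 0.2565]
eef_rot: [-179.9, -0.4, 174.2]
contact_force: [-0.9, -0.4, -1.0]
gripper_width: 0.0332
gripper_force: 30.0
time_s: 19.72
tcp_pos: [0.5307, 0.185, 0.256]
eef_rot: [-179.9, -0.5, 174.3]
contact_force: [-0.0, -1.1, -1.3]
gripper_width: 0.0333
gripper_force: 30.0
[-0.0048, 0.1148, -0.0043] [-0.14, -0.49, 0.1] rows 2.8 0.1 j6 -134.6 t 19.7167
```

```bash
python3 drive.py '[[-0.002,0.03,0,0,-0.4,0],[-0.003,0.06,0,0,-0.4,0],[-0.005,0.09,0,0,-0.4,0],[-0.005,0.115,0,0,-0.4,0],[-0.005,0.115,0.03,0,-0.4,0],[-0.005,0.115,0.06,0,-0.4,0],[-0.005,0.115,0.08,0,-0.4,0],[-0.005,0.115,0.08,0,-0.4,0]]'; python3 drive.py '[[0,0,0,0,0,0],[0,0,0,0,0,0]]';  python3 to.py .547 .2988 .094 -185.8
```

```text
time_s: 20.38
tcp_pos: [0.545, 0.2945, 0.1722]
eef_rot: [-179.6, -0.3, 174.1]
contact_force: [-0.1, -1.0, -1.7]
gripper_width: 0.0335
gripper_force: 30.0
time_s: 20.55
tcp_pos: [0.5486, 0.2971, 0.1793]
eef_rot: [-180.0, 0.1, 174.1]
contact_force: [0.0, 0.9, -1.1]
gripper_width: 0.0332
gripper_force: 30.0
[0.0019, 0.0015, 0.0853] [-0.0, 0.14, -0.07] rows 2.0 0.0 j6 -142.3 t 20.55
```

```bash
python3 drive.py '[[0.002,0.0015,0.02,0,0,0],[0.002,0.0015,0.045,0,0,0],[0.002,0.0015,0.065,0,0,0],[0.002,0.0015,0.077,0,0,0],[0.002,0.0015,0.083,0,0,0],[0.002,0.0015,0.0855,0,0,0],[0.002,0.0015,0.0855,0,0,0]]'; python3 drive.py '[[0,0,0,0,0,0],[0,0,0,0,0,0],[0,0,0,0,0,0],[0,0,0,0,0,0],[0,0,-0.03,0,0,0],[0,0,-0.07,0,0,0],[0,0,-0.11,0,0,0],[0,0,-0.14,0,0,0],[0,0,-0.14,0,0,0],[0,0,-0.14,0,0,0]]' 0.055;python3 to.py .493 -.1 .24 174
```

```text
time_s: 21.13
tcp_pos: [0.5469, 0.2994, 0.0939]
eef_rot: [180.0, 0.2, 174.2]
contact_force: [0.5, 0.6, -0.9]
gripper_width: 0.0334
gripper_force: 30.0
time_s: 21.97
tcp_pos: [0.5467, 0.3, 0.2355]
eef_rot: [179.8, 0.3, 174.2]
contact_force: [-0.2, -0.6, -0.1]
gripper_width: 0.0547
gripper_force: 0.0
[0.0127, -0.4033, -0.006] [0.2, 0.26, 0.16] rows 9.7 0.1 j6 -142.6 t 21.9667
```

```bash
python3 drive.py '[[0,-0.04,-0.02,0,0,0],[0,-0.08,-0.02,0,0,0],[0,-0.12,-0.02,0,0,0],[0.004,-0.16,-0.02,0,0,0],[0.006,-0.2,-0.02,0,0,0],[0.008,-0.24,-0.02,0,0,0],[0.01,-0.28,-0.02,0,0,0],[0.012,-0.32,-0.02,0,0,0],[0.012,-0.36,-0.02,0,0,0],[0.012,-0.4,-0.02,0,0,0],[0.012,-0.4,-0.02,0,0,0]]'; python3 - <<'E'
from h import *
c=r.capture("top"); s=r.capture("side"); cv2.imwrite("pics/t5.png",cv2.resize(c["frame"][130:260,160:480],(800,325))[:,:,::-1])
for n,c in(("t",c),("s",s)):
  for ce,st,l in blobs(mask(c,[5,150,60],[20,255,255]),12):
    p=xyz(c,l)
    if len(p): print(n,ce,st[4],np.median(p,0).round(3),plane(c,ce,.1)[0].round(3))
E
python3 to.py .493 0 .2 174
```

```text
time_s: 22.88
tcp_pos: [0.4911, -0.1025, 0.2517]
eef_rot: [-179.9, -0.1, 173.9]
contact_force: [0.6, 0.5, -0.2]
gripper_width: 0.0551
gripper_force: 0.0
t [308.4 155.1] 31 [0.739 0.033 0.021] [0.726 0.029 0.1  ]
t [ 28.2 167. ] 121 [0.733 0.873 0.056] [0.712 0.858 0.1  ]
t [324.6 176.7] 333 [ 0.673 -0.016  0.024] [ 0.66  -0.017  0.1  ]
t [615.8 214.9] 237 [ 0.53  -0.866  0.056] [ 0.528 -0.85   0.1  ]
t [ 45.5 196.7] 35 [0.627 0.829 0.057] [0.622 0.804 0.1  ]
t [ 22.7 218.2] 102 [0.558 0.892 0.056] [0.56  0.869 0.1  ]
t [195.6 217.6] 101 [0.55  0.365 0.071] [0.55  0.361 0.1  ]
t [222.4 220.1] 98 [0.539 0.285 0.07 ] [0.541 0.283 0.1  ]
t [570.1 294.7] 795 [ 0.299 -0.737  0.025] [ 0.305 -0.703  0.1  ]
t [615. 299.] 889 [ 0.286 -0.856  0.05 ] [ 0.291 -0.828  0.1  ]
s [342.6 237.2] 126 [0.488 0.007 0.083] [0.472 0.026 0.1  ]
s [220.4 301.6] 127 [0.543 0.39  0.072] [0.521 0.399 0.1  ]
s [  2.2 397. ] 22 [0.666 0.826 0.056] [0.62  0.823 0.1  ]
[0.0097, 0.0987, 0.0517] [-0.05, -0.03, -0.06] rows 2.7 0.0 j6 -107.2 t 22.9833
```

View pics/t5.png

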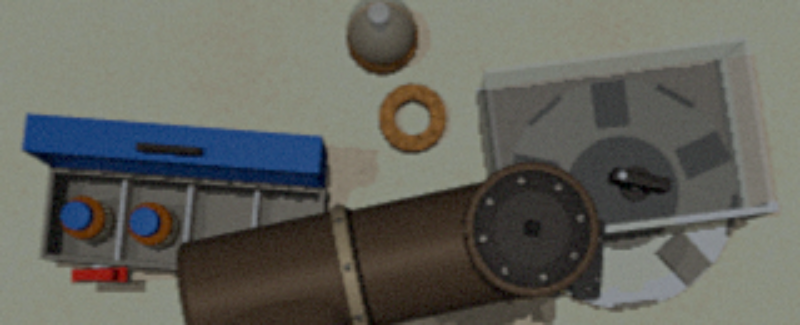

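Both bottles stand upright in the two left compartments (crop (80,215),(150,222)). The side camera shows the logger unmoved at about (0.4925, 0). I'll grasp it now.

```bash
python3 drive.py '[[0.0097,0.04,0.02,0,0,0],[0.0097,0.08,0.05,0,0,0],[0.0097,0.0985,0.055,0,0,0],[0.0097,0.0985,0.055,0,0,0],[0.0097,0.0985,0.055,0,0,0]]' 0.06; python3 drive.py '[[0,0,0,0,0,0],[0,0,0,0,0,0]]'; python3 to.py .4925 0 .082 174.2; python3 - <<'E'
from h import *
for n in("side",):
  c=r.capture(n)
  for ce,st,l in blobs(mask(c,[5,150,60],[20,255,255]),12):
    p=xyz(c,l)
    if len(p): print(n,ce,st[4],np.median(p,0).round(3),plane(c,ce,.1)[0].round(3))
E
```

```text
time_s: 23.4
tcp_pos: [0.493, 0.0036, 0.1964]
eef_rot: [-179.9, -0.1, 174.4]
contact_force: [-0.8, 0.5, -0.4]
gripper_width: 0.0604
gripper_force: 0.0
time_s: 23.57
tcp_pos: [0.4938, 0.0017, 0.198]
eef_rot: [-180.0, 0.1, 174.2]
contact_force: [-0.5, 0.5, 0.2]
gripper_width: 0.0599
gripper_force: 0.0
[0.0013, -0.0017, 0.116] [-0.03, 0.09, -0.01] rows 2.8 0.0 j6 -119.0 t 23.5667
side [507.7 175.7] 21 [ 0.33  -0.733  0.027] [ 0.287 -0.599  0.1  ]
side [342.7 237.1] 118 [0.488 0.007 0.084] [0.472 0.026 0.1  ]
side [220.3 301.5] 126 [0.543 0.389 0.072] [0.521 0.399 0.1  ]
side [  2.2 397. ] 21 [0.665 0.826 0.055] [0.62  0.823 0.1  ]
```

Lift to 0.24, so the logger base clears the button fins.

```bash
python3 drive.py '[[0.0013,-0.0017,0.03,0,0,0],[0.0013,-0.0017,0.07,0,0,0],[0.0013,-0.0017,0.1,0,0,0],[0.0013,-0.0017,0.116,0,0,0],[0.0013,-0.0017,0.116,0,0,0]]'; python3 drive.py '[[0,0,0,0,0,0],[0,0,0,0,0,0],[0,0,0,0,0,0],[0,0,0,0,0,0],[0,0,0,0,0,0],[0,0,0,0,0,0]]' 0 30;python3 drive.py '[[0,0,0,0,0,0],[0,0,-0.015,0,0,0],[0,0,-0.04,0,0,0],[0,0,-0.07,0,0,0],[0,0,-0.10,0,0,0],[0,0,-0.13,0,0,0],[0,0,-0.17,0,0,0],[0,0,-0.18,0,0,0],[0,0,-0.18,0,0,0]]'; python3 to.py .531 .1396 .26 174.2 
```

```text
time_s: 24.03
tcp_pos: [0.4901, -0.0016, 0.0787]
eef_rot: [-179.8, -0.2, 174.0]
contact_force: [-0.8, 0.4, 1.1]
gripper_width: 0.0598
gripper_force: 0.0
time_s: 24.53
tcp_pos: [0.4926, -0.0001, 0.0825]
eef_rot: [-180.0, 0.1, 174.2]
contact_force: [-0.8, -1.2, 2.0]
gripper_width: 0.0274
gripper_force: 30.0
time_s: 25.28
tcp_pos: [0.4936, 0.0004, 0.2653]
eef_rot: [179.9, 0.4, 174.2]
contact_force: [0.7, -0.7, -2.9]
gripper_width: 0.0271
gripper_force: 30.0
[-0.023, 0.1423, 0.0058] [0.12, 0.42, -0.03] rows 3.5 0.1 j6 -118.9 t 25.2833
```

```bash
python3 drive.py '[[-0.003,0.02,0,0,0.4,0],[-0.009,0.05,0,0,0.4,0],[-0.014,0.08,0,0,0.4,0],[-0.019,0.11,0,0,0.4,0],[-0.023,0.142,0,0,0.4,0],[-0.023,0.142,0,0,0.4,0],[-0.023,0.142,0.03,0,0.4,0],[-0.023,0.142,0.06,0,0.4,0],[-0.023,0.142,0.08,0,0.4,0],[-0.023,0.142,0.08,0,0.4,0]]'; python3 drive.py '[[0,0,0,0,0,0],[0,0,0,0,0,0]]';  python3 to.py .531 .1396 .0895 174.2
```

```text
time_s: 26.12
tcp_pos: [0.526, 0.1374, 0.1757]
eef_rot: [-179.7, -0.8, 174.1]
contact_force: [-1.3, -0.8, -2.2]
gripper_width: 0.0273
gripper_force: 30.0
time_s: 26.28
tcp_pos: [0.5301, 0.1389, 0.1824]
eef_rot: [-180.0, -0.3, 174.2]
contact_force: [1.0, 0.2, -0.7]
gripper_width: 0.0278
gripper_force: 30.0
[-0.0013, 0.0008, 0.0929] [-0.04, -0.29, -0.03] rows 2.2 0.0 j6 -130.8 t 26.2833
```

```bash
python3 drive.py '[[-0.0013,0.001,0.02,0,0,0],[-0.0013,0.001,0.045,0,0,0],[-0.0013,0.001,0.07,0,0,0],[-0.0013,0.001,0.083,0,0,0],[-0.0013,0.001,0.09,0,0,0],[-0.0013,0.001,0.0925,0,0,0],[-0.0013,0.001,0.0925,0,0,0]]'; python3 drive.py '[[0,0,0,0,0,0],[0,0,0,0,0,0],[0,0,0,0,0,0],[0,0,0,0,0,0],[0,0,-0.03,0,0,0],[0,0,-0.07,0,0,0],[0,0,-0.11,0,0,0],[0,0,-0.15,0,0,0],[0,0,-0.17,0,0,0],[0,0,-0.17,0,0,0]]' 0.055;python3 - <<'E'
from h import *
cs=r.capture("side"); c=r.capture("top"); cv2.imwrite("pics/t6.png",np.vstack([cv2.resize(cs["frame"][160:360,150:400],(700,560))])[:,:,::-1])
P=np.vstack([xyz(k,mask(k,[100,120,40],[130,255,255])) for k in (c,cs)])
o=np.array([.543,.259]); a=np.radians(-5.8); q=(P[:,:2]-o)@np.array([[np.cos(a),-np.sin(a)],[np.sin(a),np.cos(a)]])
q=np.c_[q,P[:,2]]; q=q[(abs(q[:,1])<.16)&(q[:,0]>.03)&(q[:,0]<.15)&(q[:,2]>.07)]
for z in np.arange(.08,.22,.01):
    k=q[abs(q[:,2]-z)<.005]
    if len(k): print(z.round(3),len(k),np.percentile(k[:,0],[1,10,50,90,99]).round(3))
E
```

```text
time_s: 26.87
tcp_pos: [0.5311, 0.14, 0.09]
eef_rot: [-180.0, -0.3, 174.2]
contact_force: [-0.4, 0.2, -1.1]
gripper_width: 0.0271
gripper_force: 30.0
time_s: 27.7
tcp_pos: [0.5338, 0.1406, 0.2657]
eef_rot: [179.7, 0.2, 174.2]
contact_force: [0.4, 0.4, 0.1]
gripper_width: 0.0552
gripper_force: 0.0
0.08 1130 [0.058 0.062 0.076 0.096 0.099]
0.09 256 [0.058 0.067 0.096 0.098 0.1  ]
0.1 231 [0.076 0.095 0.097 0.099 0.101]
0.11 218 [0.093 0.095 0.098 0.1   0.101]
0.12 205 [0.094 0.096 0.098 0.1   0.102]
0.13 208 [0.095 0.096 0.098 0.101 0.102]
0.14 210 [0.095 0.097 0.099 0.101 0.103]
0.15 140 [0.095 0.097 0.099 0.101 0.103]
0.16 1 [0.063 0.063 0.063 0.063 0.063]
0.17 3 [0.062 0.066 0.087 0.088 0.089]
0.18 1146 [0.063 0.065 0.084 0.101 0.104]
0.19 872 [0.063 0.065 0.077 0.096 0.102]
0.2 6 [0.069 0.07  0.073 0.078 0.081]
```

View pics/t6.png

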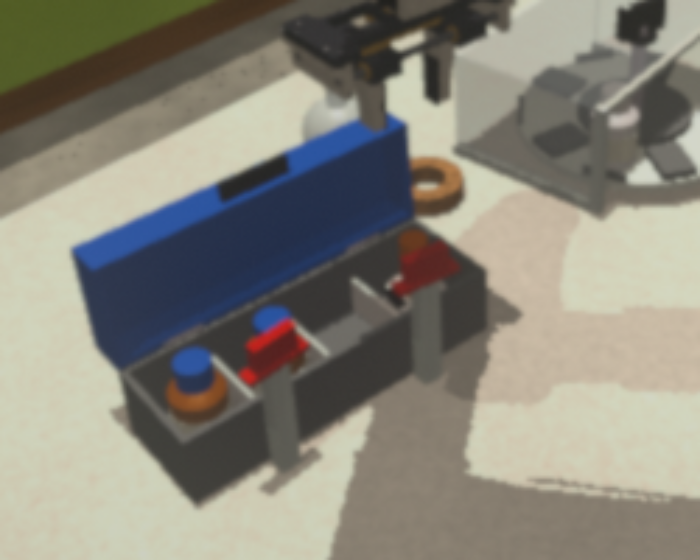

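The logger stands in the rightmost compartment (orange top at (413,240)), the lid is open at about 1.63 rad and the turnbuttons are parked. Next I go behind the lid with closed fingers.

```bash
python3 to.py .679 .2452 .27 174.2; python3 drive.py '[[-0.02,0.02,-0.01,0,0,0],[-0.05,0.04,-0.01,0,0,0],[-0.085,0.07,-0.01,0,0,0],[-0.115,0.09,-0.01,0,0,0],[-0.135,0.1185,-0.01,0,0,0],[-0.135,0.1185,-0.01,0,0,0],[-0.135,0.1185,-0.01,0,0,0]]' 0 20;python3 to.py .679 .2452 .17 174.2
```

```text
[-0.1359, 0.1198, -0.0098] [0.08, -0.21, -0.05] rows 4.3 0.0 j6 -130.8 t 27.8
time_s: 28.38
tcp_pos: [0.6779, 0.2446, 0.2641]
eef_rot: [-179.8, -0.6, 174.2]
contact_force: [-0.0, -0.0, -0.1]
gripper_width: 0.0141
gripper_force: 0.0
[-0.002, 0.0011, 0.0941] [-0.22, -0.59, -0.02] rows 2.3 0.1 j6 -130.9 t 28.3833
```

```bash
python3 drive.py '[[-0.002,0.001,0.03,0,-0.6,0],[-0.002,0.001,0.06,0,-0.6,0],[-0.002,0.001,0.094,0,-0.6,0],[-0.002,0.001,0.094,0,-0.6,0]]'; python3 drive.py '[[0.01,0,0,0,0,0],[0.02,0,0,0,0,0],[0.03,0,0,0,0,0],[0.04,0,0,0,0,0],[0.05,0,0,0,0,0],[0.06,0,0,0,0,0],[0.07,0,0,0,0,0],[0.08,0,0,0,0,0],[0.09,0,0,0,0,0]]';python3 to.py .523 .261 .17 174.2
```

```text
time_s: 28.72
tcp_pos: [0.6747, 0.2423, 0.1664]
eef_rot: [-179.6, -0.3, 174.1]
contact_force: [-1.2, -0.3, -1.8]
gripper_width: 0.0007
gripper_force: 0.0
time_s: 29.47
tcp_pos: [0.5911, 0.2551, 0.1788]
eef_rot: [179.7, 0.7, 174.2]
contact_force: [3.7, 0.5, 0.9]
gripper_width: 0.0006
gripper_force: 1.4
[0.0684, -0.0011, 0.008] [0.28, 0.69, 0.01] rows 1.7 0.1 j6 -136.8 t 29.4667
```

```bash
python3 drive.py '[[0.01,0,0.002,0,0.3,0],[0.022,0,0.004,0,0.7,0],[0.034,0,0.006,0,0.7,0],[0.046,0,0.008,0,0.7,0],[0.058,0,0.008,0,0.7,0],[0.068,0,0.008,0,0.7,0],[0.068,0,0.008,0,0.7,0]]';python3 to.py .523 .261 .135 174.2
```

```text
time_s: 30.05
tcp_pos: [0.5199, 0.2606, 0.1657]
eef_rot: [-180.0, -0.5, 174.2]
contact_force: [-0.3, -0.0, -0.3]
gripper_width: 0.0005
gripper_force: 0.0
[-0.0033, 0.0007, 0.0307] [-0.05, -0.5, -0.0] rows 0.7 0.1 j6 -141.2 t 30.05
```

```bash
python3 drive.py '[[0,0,0.006,0,0,0],[0,0,0.012,0,0,0],[0,0,0.018,0,0,0],[0,0,0.024,0,0,0],[0,0,0.027,0,0,0],[0,0,0.030,0,0,0],[0,0,0.030,0,0,0]]'; python3 drive.py '[[0,0,0.001,0,0,0],[0,0,0.002,0,0,0],[0,0,0.002,0,0,0],[0,0,0.002,0,0,0]]'
python3 - <<'E'
from h import *
c=r.capture("side"); cv2.imwrite("pics/s7.png",cv2.resize(c["frame"][160:360,150:400],(700,560))[:,:,::-1])
P=xyz(c,mask(c,[100,120,40],[130,255,255])); o=np.array([.543,.259]); a=np.radians(-5.8); q=(P[:,:2]-o)@np.array([[np.cos(a),-np.sin(a)],[np.sin(a),np.cos(a)]])
q=np.c_[q,P[:,2]]
q=q[(abs(q[:,1])<.16)&(abs(q[:,0])<.1)]
for x in np.arange(-.06,.07,.02):
    k=q[abs(q[:,0]-x)<.01]
    if len(k): print(x.round(2),len(k),np.percentile(k[:,2],[5,50,95]).round(3))
E
```

```text
time_s: 30.63
tcp_pos: [0.5216, 0.2602, 0.136]
eef_rot: [-179.9, -0.5, 174.2]
contact_force: [-6.7, -1.7, 13.1]
gripper_width: 0.0004
gripper_force: 6.5
time_s: 30.97
tcp_pos: [0.5217, 0.2602, 0.1359]
eef_rot: [-179.9, -0.4, 174.2]
contact_force: [-12.9, -2.5, 26.1]
gripper_width: 0.0003
gripper_force: 13.2
-0.06 159 [0.097 0.113 0.197]
-0.04 554 [0.099 0.118 0.12 ]
-0.02 510 [0.116 0.118 0.121]
0.0 575 [0.116 0.118 0.12 ]
0.02 445 [0.116 0.118 0.12 ]
0.04 278 [0.116 0.118 0.12 ]
0.06 97 [0.116 0.118 0.12 ]
```

View pics/s7.png

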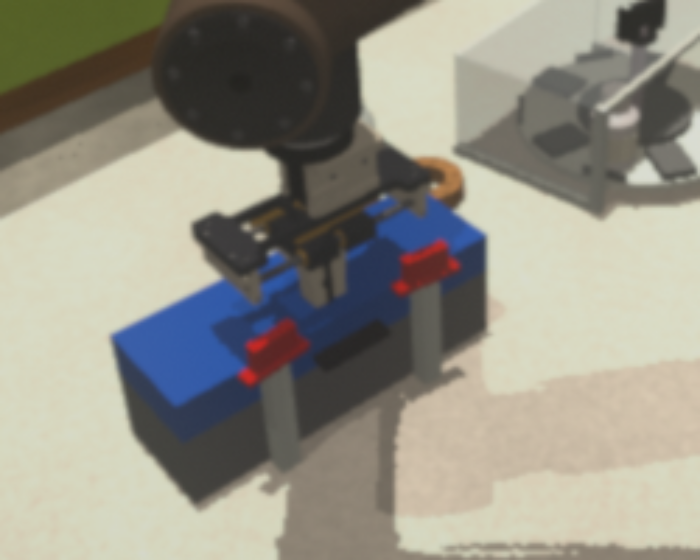

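The lid is flat at 0.118 m (fully shut) and both buttons are still parked. Now the left turnbutton.

```bash
python3 drive.py '[[0,0,-0.03,0,0,0],[0,0,-0.06,0,0,0],[0,0,-0.085,0,0,0],[0,0,-0.085,0,0,0]]' 0.04; python3 to.py .4845 .3455 .22 -91.3
```

```text
time_s: 31.35
tcp_pos: [0.5252, 0.2619, 0.2237]
eef_rot: [179.8, -0.1, 174.2]
contact_force: [-0.2, -0.1, 0.7]
gripper_width: 0.0216
gripper_force: 0.0
[0.049, 0.079, 0.0041] [0.24, 0.15, -94.52] rows 2.2 13.2 j6 -141.2 t 31.35
```

```bash
python3 drive.py '[[0.049,0.079,0,0,0,-48],[0.049,0.079,0,0,0,-48],[0.049,0.079,0,0,0,-48],[0.049,0.079,0,0,0,-48],[0.049,0.079,0,0,0,-48],[0.049,0.079,0,0,0,-48],[0.049,0.079,0,0,0,-48],[0.049,0.079,0,0,0,-48]]' 0.04; python3 to.py .4845 .3455 .22 -91.3
```

```text
time_s: 32.02
tcp_pos: [0.4821, 0.3441, 0.2179]
eef_rot: [179.7, -0.4, -137.6]
contact_force: [-0.4, -0.7, -0.5]
gripper_width: 0.0399
gripper_force: 0.0
[-0.0027, -0.0006, -0.0021] [0.41, -0.23, -46.33] rows 0.1 6.5 j6 -101.7 t 32.0167
```

```bash
python3 drive.py '[[-0.0027,0,0,0.4,-0.2,-46.3],[-0.0027,0,0,0.4,-0.2,-46.3],[-0.0027,0,0,0.4,-0.2,-46.3],[-0.0027,0,0,0.4,-0.2,-46.3],[-0.0027,0,0,0.4,-0.2,-46.3],[-0.0027,0,0,0.4,-0.2,-46.3],[-0.0027,0,0,0.4,-0.2,-46.3],[-0.0027,0,0,0.4,-0.2,-46.3],[-0.0027,0,0,0.4,-0.2,-46.3]]' 0.04; python3 to.py .4845 .3455 .149 -91.3
python3 - <<'E'
from h import *
c=r.capture("wrist"); cv2.imwrite("pics/w8.png",c["frame"][:,:,::-1])
E
```

```text
time_s: 32.77
tcp_pos: [0.484, 0.3459, 0.2184]
eef_rot: [180.0, -0.0, -91.8]
contact_force: [0.8, 0.3, 0.3]
gripper_width: 0.0399
gripper_force: 0.0
[0.0004, -0.0005, 0.0694] [0.01, -0.0, -0.52] rows 1.7 0.1 j6 -56.2 t 32.7667
```

View pics/w8.png

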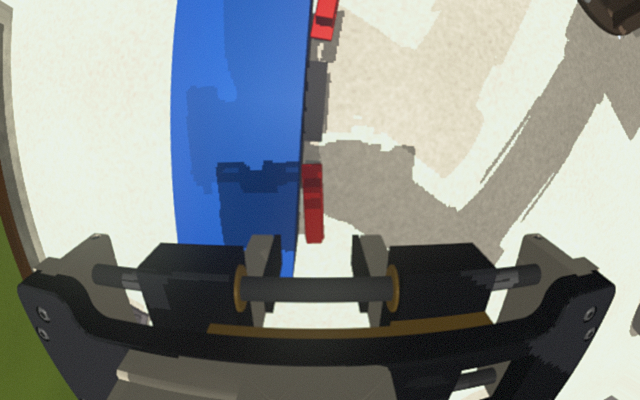

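The left fin at (313,205) is aligned with the finger gap centre (about column 317). Grip and turn.

```bash
python3 drive.py '[[0,-0.0005,0.025,0,0,0],[0,-0.0005,0.05,0,0,0],[0,-0.0005,0.062,0,0,0],[0,-0.0005,0.0694,0,0,0],[0,-0.0005,0.0694,0,0,0]]'; python3 drive.py '[[0,0,0,0,0,0],[0,0,0,0,0,0],[0,0,0,0,0,0],[0,0,0,0,0,0],[0,0,0,0,0,0],[0,0,0,0,0,0],[0,0,0,0,0,0]]' 0 25; python3 drive.py '[[0,0,0,0,0,-3],[0,0,0,0,0,-8],[0,0,0,0,0,-14],[0,0,0,0,0,-20],[0,0,0,0,0,-26],[0,0,0,0,0,-32],[0,0,0,0,0,-38],[0,0,0,0,0,-44],[0,0,0,0,0,-44]]'; python3 to.py .4845 .3455 .149 -5.8
```

```text
time_s: 33.23
tcp_pos: [0.4839, 0.3454, 0.1477]
eef_rot: [179.9, -0.1, -91.7]
contact_force: [-0.7, -0.3, 0.2]
gripper_width: 0.0403
gripper_force: 0.0
time_s: 33.82
tcp_pos: [0.4863, 0.3464, 0.1504]
eef_rot: [-179.8, 0.1, -91.5]
contact_force: [7.4, -1.3, -1.9]
gripper_width: 0.0119
gripper_force: 24.9
time_s: 34.57
tcp_pos: [0.4852, 0.3458, 0.1504]
eef_rot: [-179.9, -0.0, -47.3]
contact_force: [2.2, -3.8, 3.5]
gripper_width: 0.0118
gripper_force: 24.9
[-0.0002, 0.0007, 0.0014] [-0.07, -0.06, -41.48] rows 0.0 5.8 j6 -11.6 t 34.5667
```

```bash
python3 drive.py '[[0,0,0,0,0,-5],[0,0,0,0,0,-11],[0,0,0,0,0,-17],[0,0,0,0,0,-23],[0,0,0,0,0,-29],[0,0,0,0,0,-35],[0,0,0,0,0,-39],[0,0,0,0,0,-41],[0,0,0,0,0,-41]]';python3 drive.py '[[0,0,0,0,0,0],[0,0,0,0,0,0],[0,0,0,0,0,0],[0,0,-0.03,0,0,0],[0,0,-0.06,0,0,0],[0,0,-0.075,0,0,0],[0,0,-0.075,0,0,0]]' 0.04; python3 to.py .4685 .1865 .22 -103.2
```

```text
time_s: 35.32
tcp_pos: [0.4847, 0.3448, 0.1504]
eef_rot: [179.9, -0.0, -6.6]
contact_force: [0.6, -6.1, 6.2]
gripper_width: 0.0117
gripper_force: 24.9
time_s: 35.9
tcp_pos: [0.4858, 0.3478, 0.2287]
eef_rot: [-179.7, -0.2, -6.6]
contact_force: [-0.2, 0.2, 0.8]
gripper_width: 0.0402
gripper_force: 0.0
[0.0013, 0.1622, 0.0078] [-0.45, 0.11, 96.62] rows 3.9 13.5 j6 29.1 t 35.9
```

```bash
python3 drive.py '[[0.001,0.04,0,-0.4,0,48],[0.001,0.08,0,-0.4,0,48],[0.001,0.12,0,-0.4,0,48],[0.001,0.16,0,-0.4,0,48],[0.001,0.162,0,-0.4,0,48],[0.001,0.162,0,-0.4,0,48],[0.001,0.162,0,-0.4,0,48],[0.001,0.162,0,-0.4,0,48]]'; python3 drive.py '[[0,0,0,0,0,48],[0,0,0,0,0,48],[0,0,0,0,0,48],[0,0,0,0,0,48],[0,0,0,0,0,48],[0,0,0,0,0,48],[0,0,0,0,0,48],[0,0,0,0,0,48]]';python3 to.py .4685 .1865 .149 -103.2
python3 - <<'E'
from h import *
c=r.capture("wrist"); cv2.imwrite("pics/w9.png",c["frame"][:,:,::-1])
E
```

```text
time_s: 36.57
tcp_pos: [0.4667, 0.1848, 0.224]
eef_rot: [179.7, -0.1, -54.9]
contact_force: [-0.1, -0.7, -0.8]
gripper_width: 0.0399
gripper_force: 0.0
time_s: 37.23
tcp_pos: [0.4667, 0.1853, 0.2239]
eef_rot: [179.8, -0.4, -102.6]
contact_force: [1.2, 0.3, -0.3]
gripper_width: 0.04
gripper_force: 0.0
[-0.0021, -0.0017, 0.0749] [0.15, -0.36, 0.58] rows 1.8 0.1 j6 -56.8 t 37.2333
```

View pics/w9.png

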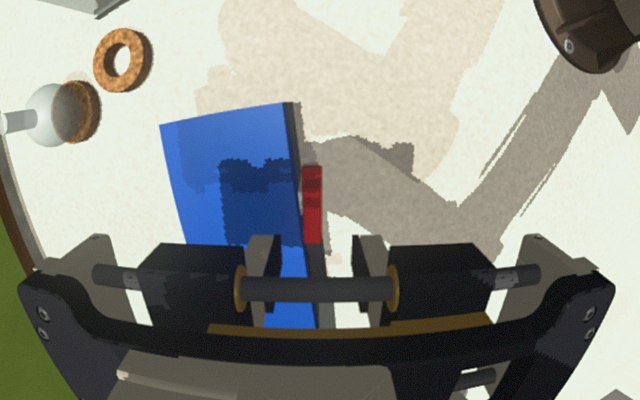

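The right fin is at (312,205), aligned with the gap. Grip and turn clockwise (+tool z).

```bash
python3 drive.py '[[-0.002,-0.0017,0.025,0,-0.3,0.5],[-0.002,-0.0017,0.05,0,-0.3,0.5],[-0.002,-0.0017,0.065,0,-0.3,0.5],[-0.002,-0.0017,0.074,0,-0.3,0.5],[-0.002,-0.0017,0.074,0,-0.3,0.5]]'; python3 drive.py '[[0,0,0,0,0,0],[0,0,0,0,0,0],[0,0,0,0,0,0],[0,0,0,0,0,0],[0,0,0,0,0,0],[0,0,0,0,0,0],[0,0,0,0,0,0]]' 0 25; python3 drive.py '[[0,0,0,0,0,3],[0,0,0,0,0,8],[0,0,0,0,0,14],[0,0,0,0,0,20],[0,0,0,0,0,26],[0,0,0,0,0,32],[0,0,0,0,0,38],[0,0,0,0,0,44],[0,0,0,0,0,44]]'; python3 to.py .4685 .1865 .149 -185.8
```

```text
time_s: 37.7
tcp_pos: [0.4678, 0.1855, 0.1484]
eef_rot: [179.8, -0.2, -102.9]
contact_force: [0.6, -0.4, -0.5]
gripper_width: 0.0403
gripper_force: 0.0
time_s: 38.28
tcp_pos: [0.4701, 0.1863, 0.1513]
eef_rot: [-180.0, 0.0, -103.0]
contact_force: [4.8, -1.6, -0.1]
gripper_width: 0.0118
gripper_force: 24.9
time_s: 39.03
tcp_pos: [0.4706, 0.186, 0.1512]
eef_rot: [-180.0, 0.0, -147.4]
contact_force: [8.8, -4.6, -3.2]
gripper_width: 0.0118
gripper_force: 25.0
[0.0014, 0.0016, 0.0022] [-0.02, 0.06, 38.41] rows 0.1 5.4 j6 -101.3 t 39.0333
```

```bash
python3 drive.py '[[0,0,0,0,0,5],[0,0,0,0,0,11],[0,0,0,0,0,17],[0,0,0,0,0,23],[0,0,0,0,0,29],[0,0,0,0,0,34],[0,0,0,0,0,38],[0,0,0,0,0,38]]';python3 drive.py '[[0,0,0,0,0,0],[0,0,0,0,0,0],[0,0,0,0,0,0],[0,0,-0.03,0,0,0],[0,0,-0.06,0,0,0],[0,0,-0.1,0,0,0],[0,-0.04,-0.13,0,0,0],[0,-0.08,-0.13,0,0,0],[0,-0.12,-0.13,0,0,0],[0,-0.16,-0.13,0,0,0],[0,-0.2,-0.13,0,0,0],[0,-0.24,-0.13,0,0,0]]' 0.04; python3 - <<'E'
from h import *
s=r.capture("side"); c=r.capture("top")
cv2.imwrite("pics/f.png",np.hstack([cv2.resize(c["frame"][130:260,160:480],(480,195)),cv2.resize(s["frame"][160:360,150:400],(244,195))])[:,:,::-1])
for n,k in(("top",c),("side",s)):
    P=xyz(k,np.ones((400,640)))
    for y0,y1 in((.29,.4),(.13,.24)):
        q=P[(P[:,0]>.4)&(P[:,0]<.56)&(P[:,1]>y0)&(P[:,1]<y1)&(P[:,2]>.144)&(P[:,2]<.16)]
        if len(q)>5:
            w,v=np.linalg.eigh(np.cov(q[:,:2].T)); print(n,q[:,:2].mean(0).round(3),np.degrees(np.arctan2(v[1,1],v[0,1])).round(1),len(q))
E
```

```text
time_s: 39.7
tcp_pos: [0.4707, 0.1855, 0.1512]
eef_rot: [-180.0, 0.1, 174.7]
contact_force: [9.9, -7.2, -3.4]
gripper_width: 0.0115
gripper_force: 25.0
time_s: 40.7
tcp_pos: [0.4471, -0.0544, 0.281]
eef_rot: [180.0, -0.1, 175.0]
contact_force: [1.0, -0.6, -0.1]
gripper_width: 0.0401
gripper_force: 0.0
top [0.484 0.345] 172.9 80
top [0.468 0.186] 175.2 72
side [0.484 0.346] 175.1 107
side [0.468 0.188] 175.8 98
```

View pics/f.png

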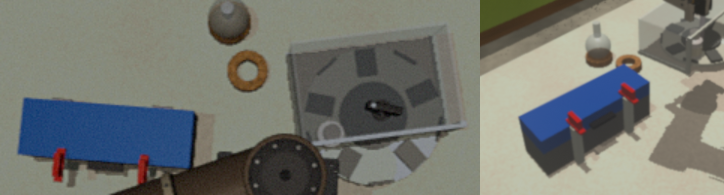

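The lid is shut, both red buttons stand square across its edge (59,165),(143,168), and the blank stands in its bay (330,130). Flask and cork are in place.

```bash
python3 drive.py '[[0,0,0,0,0,0],[0,0,0,0,0,0],[0,0,0,0,0,0]]'; python3 -c "
from plant import r
print(r.close_job())"
```

```text
time_s: 41.05
tcp_pos: [0.4481, -0.052, 0.2805]
eef_rot: [-180.0, -0.1, 175.0]
contact_force: [0.5, -0.0, -0.2]
gripper_width: 0.0397
gripper_force: 0.0
the job is handed in; nothing more can be done
None
```

The job is handed in at 41 s of robot time, but the call returned no verdict; the last pictures showed the lid shut over both samples and the logger (each in its own compartment), both turnbuttons square across the edge, the blank in its bay, and the flask and cork in place.

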